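# Lift the loaded tray out of the reed maker's tool case and hold it level

## Robot

A 6-joint arm with a two-finger parallel gripper is mounted at the origin on the work surface. World frame = base frame: x ahead of the robot, y to its left, z up, the work surface at z = 0. Lengths are in m, angles in rad, forces in N, time in s.
With the tool pointing down it reaches from about 0.2 to 0.875 m from the base axis. Payload 3.4 kg.
Tool frame: the origin (TCP) lies between the finger pads; the fingertips stand 14 mm ahead of it and the grasp point (between the pads) lies 5 mm behind it; z points along the fingers, y is the line along which they close (so a half turn about z gives the same grasp; the last joint's range is limited). The gripper opens to 94 mm and grips with 3 to 60 N. Pads are 16 mm wide; open, the fingers measure 119 mm over their backs; the gripper's body (75 mm by 177 mm) begins 78 mm behind the grasp point.
Start: joints at [-1.394, 0.276, 1.505, -0, 1.361, -0.121], TCP at [0.169, -0.55, 0.219] pointing down, gripper open.
Joint ranges: [-2.89, 2.89], [-0.75, 2.08], [0.22, 2.7], [-1.18, 4.32], [0.11, 2.71], [-2.7, 2.7]. Speed limits (rad/s): [2.57, 2.57, 3.14, 3.14, 3.14, 3.14].

## Interface

Orientations are given as a 3x3 rotation matrix whose columns are the frame's x, y, z axes.
In Python, from station import * gives the robot as it stands.
- The arm moves only by the tool arm_command, never from a script. Its argument "motion" is a list of rows, each an object with "dp": the shift along the tool's x, y, z in m, a list of three; "turn": the turn about the tool's z in degrees. In form: [{"dp": [dx, dy, dz], "turn": turn}, ...]. A call has 1 to 12 rows; each row is the pose to reach, as a shift and turn from the pose commanded when the call began, along the tool's axes at that moment; what a row does not reach only later rows make up. A row lasts 1/10 s, in which the tool goes at most 50 mm and 8.59 degrees, less where a joint would pass 70% of its speed; a pose out of reach is approached as far as the arm can. A call with a gripper value outside its range is refused whole. "jaw" is the closure, from -1 (fully open) to 1 (shut), set as the call begins (left out, the last holds). The fingers move at their own pace and stop on an object; "grip_force" is the grip in N (left out, the last holds). Time passes only in rows, so rows that repeat a pose let the fingers close. It gives the time, the measured TCP pose, the force, the opening and the grip force at its end, in the units of the state.
- read_state(): the state, without advancing time (a new reading comes with each control period).
- capture(name): name is "scene" or "top" or "wrist"; returns a dict with "img" (480x640x3 uint8, red, green, blue), "z_map" (480x640 float32, m along the optical axis (not along the pixel's ray), 0 where there is no reading), "vertical_fov" (degrees; the focal length in pixels is half the picture's height over the tangent of half this angle, whatever the lens; pixels are square), "cx", "cy" (the principal point, pixels), "position" and "attitude" of the camera in the world. Camera axes: x right, y down, z forward; pixel columns grow to the right and rows downward; lengths in m; the calibration is good to about 2 mm. A picture is of the moment at which its call begins.
- finish_job(): hands the job in; it is judged then, once.
The state is a dict: "time_s": time; "joint_pos": joint angles; "joint_velocities": joint speeds; "joint_efforts": joint torques, N m; "tcp_pos": TCP position; "tcp_rot": TCP orientation; "force": force on the tool from outside, world axes, zero at the start; "moment": the same for the moment, N m; "gripper_width": opening from 0.0 (shut) to 1.0 (fully open); "grasp_force": force on a finger pad.
Only numpy, scipy, OpenCV 4.12 (cv2) and the standard library are available. Lean on these libraries where they do the work, as an engineer would, in place of code of your own. Each camera call takes 0.05 s, during which the arm holds its last target. There are 200 camera calls.

## Task

I need to get at the mandrels in the bottom of the tool case: take the lift-out tray by its wooden bar, lift it straight up out of the case and carry it aside until no part of it is over the case any more. Keep it level all the way so that nothing in it tips over or slides out, and leave the lid and the other things on the mat as they are. Finish holding the tray there in the air, still and level, with its underside higher than the rim of the case; do not put it down or let go.

Things in the scene. Friction and masses are not known exactly. Their poses are not given: they have to be found in the camera images.
- case: grey sheet-steel tool case, open at the top, 360 mm long (its x) by 200 mm wide (its y), rim 130 mm above the bench; heavy, does not move. Origin at the centre of its underside. Walls 4 mm. Its lid is hinged along its -y long side; the +y long side, with the latches and the folded carrying handle, is open. Steel strips round the inside, tops 50 mm above the bench, carry the tray.
- lid (a joint): hinge of the case's lid, rad: 0 closed, about 2.0 to 2.3 as it stands open, leaning outward beyond the -y side; stiff, stays where it is.
- lid_edge (a point): middle of the free edge of the open lid (lid 360 x 200 mm, 30 mm deep); the top edge of the lid stands up to about 320 mm above the bench.
- tray: lift-out aluminium tray in the case, 340 mm long (its x) by 180 mm wide (its y), walls 45 mm high and 4 mm thick, floor 4 mm thick, with about 6 mm play to the case's walls at each side; 0.32 kg empty (centre of mass over its middle), about 0.75 to 0.95 kg loaded. Origin at the centre of its underside, z up; its axes are nearly those of the case.
- bar (a point): middle of the tray's wooden carrying bar, 90 mm above the tray's underside and over the tray's middle. The bar is level, runs along the tray's x, is 18 mm wide (along y), 24 mm high and 332 mm long, and is carried at its ends by upright plates; it can be gripped anywhere within 140 mm of its middle. The load is uneven, so the balance point lies up to about 50 mm from the middle along the bar.
- corner_a (a point): upper outer corner of the tray, +x +y (170, 90, 45 mm from its origin)
- corner_b (a point): upper outer corner of the tray, +x -y
- corner_c (a point): upper outer corner of the tray, -x +y
- corner_d (a point): upper outer corner of the tray, -x -y
- stone: dark grey sharpening stone lying loose in the tray beside the bar, 150 mm (x) by 50 x 25 mm, by far the heaviest piece: about 0.40 kg, may be 25 percent more or less. Origin at the centre of its underside.
- stand: dark wooden block lying loose in the tray, 75 mm (x) by 40 x 20 mm, with six small cane reeds standing on it, 42 mm high in all, 0.09 kg. Origin at the centre of its underside.
- spool: small spool of copper wire standing loose in the tray, 34 mm across, 34 mm high, 0.05 kg. Origin at the centre of its underside.
- bin: green plastic bin with cane strips, 240 x 170 x 55 mm, on the mat; leave it. Origin at the centre of its underside.
- block: wooden work block with an upright board, 60 x 120 mm, 90 mm high, on the mat; leave it. Origin at the centre of its underside.
- tin: small flat dark tin, 95 x 65 x 24 mm, on the mat; leave it. Origin at the centre of its underside.
There are look-alikes about, which are no part of the job. What is meant by the tin is not pink, purple or yellow, and is the smaller of those in its own colour.

How it is judged:
On the way:
1. the tray is lifted straight up, its underside above the rim of the case while still over it (height (world z) of tray above 0.125 m and horizontal distance between tray and case below 0.1 m and contact force between tray and case below 0.05 N), for 0.1 s.
At the end, for the whole second after the job is handed in: The gripper holds the tray by its bar, underside over 125 mm above the bench, level within 4 degrees, still (under 15 mm/s, 0.06 rad/s), clear of things on the mat, no part over or touching the case; stone, reed stand and spool lie flat on its floor, upright (height (world z) of tray above 0.125 m and angle between tray's own z axis and vertical below 0.07 rad and contact force between the fingers and tray above 2 N and linear speed of tray below 0.015 m/s and angular speed of tray below 0.06 rad/s and (y of each of corner_a, corner_b, corner_c, corner_d in the frame of case above 0.1 m or y of each of corner_a, corner_b, corner_c, corner_d in the frame of case below -0.1 m or x of each of corner_a, corner_b, corner_c, corner_d in the frame of case above 0.18 m or x of each of corner_a, corner_b, corner_c, corner_d in the frame of case below -0.18 m) and y of the grasp point in the frame of tray between -0.03 and 0.03 m and z of the grasp point in the frame of tray between 0.06 and 0.13 m and contact force between tray and case below 0.05 N and contact force between tray and bin below 0.05 N and contact force between tray and block below 0.05 N and contact force between tray and tin below 0.05 N and z of stone in the frame of tray between -0.004 and 0.014 m and x of stone in the frame of tray between -0.17 and 0.17 m and y of stone in the frame of tray between -0.09 and 0.09 m and angle between each of stone, stand, spool's own z axis and vertical below 0.15 rad and z of stand in the frame of tray between -0.004 and 0.014 m and x of stand in the frame of tray between -0.17 and 0.17 m and y of stand in the frame of tray between -0.09 and 0.09 m and z of spool in the frame of tray between -0.004 and 0.014 m and x of spool in the frame of tray between -0.17 and 0.17 m and y of spool in the frame of tray between -0.09 and 0.09 m); the arm keeps its last pose, push and grip.
It fails at once if the tray is tipped more than 10 degrees (angle between tray's own z axis and vertical above 0.175 rad).
It fails at once if the lid is knocked (distance of lid_edge from where it was at the start of the episode above 0.03 m).
It fails at once if the bin, block or tin on the mat is moved (distance of any of bin, block, tin from where it was at the start of the episode above 0.03 m).
It fails at once if something in the tray tips over (angle between any of stone, stand, spool's own z axis and vertical above 0.5 rad).
It also fails if it takes over 42 s, if anything falls off the work surface, if the arm or the gripper's body presses on something with over 40 N, if the wrist force passes 120 N, or if a joint passes its speed limit or range.

## Working session

There is one attempt and no reset: what is moved stays moved. The work goes in short steps, Python scripts to look and compute and a tool call to move; the robot and the scene stay as the last step left them, time stands still between calls to the robot, and variables do not carry over. Pictures are saved under pics/ and viewed, at most 10 in all, crops included, and the job is handed in when it is done.

Besides the shell and the picture viewer there is one more tool, called after "Request:" by a JSON object that holds its "method" and its "body", one argument or row to a line. arm_command: Moves the arm, as the interface text tells. Its arguments: {"type":"object","properties":{"motion":{"type":"array"},"jaw":{"type":"number"},"grip_force":{"type":"number"}},"required":["motion"]}

```bash
mkdir -p pics; ls; cat > h.py <<'E'
import numpy as np, cv2, pickle
from station import *
def cap(n,tag):
    c=capture(n); pickle.dump(c,open(f'pics/{tag}.pkl','wb')); cv2.imwrite(f'pics/{tag}.png',c['img'][:,:,::-1]); return c
def load(tag): return pickle.load(open(f'pics/{tag}.pkl','rb'))
def f(c): return 240/np.tan(np.radians(c['vertical_fov'])/2)
def R(c): return np.array(c['attitude']).reshape(3,3)
def cloud(c):
    v,u=np.mgrid[:480,:640]; z=c['z_map']
    P=np.stack([(u-c['cx'])/f(c)*z,(v-c['cy'])/f(c)*z,z],-1)
    W=P@R(c).T+np.array(c['position']); W[z==0]=np.nan; return W
def ray(c,u,v,h):
    d=R(c)@np.array([(u-c['cx'])/f(c),(v-c['cy'])/f(c),1]); p=np.array(c['position']); return p+d*(h-p[2])/d[2]
E
python3 - <<'E'
from h import *
for n in('scene','top'):
    c=cap(n,n+'0'); print(n,c['position'],np.round(c['attitude'],3).tolist(),c['vertical_fov'],c['cx'],c['cy'],(c['z_map']>0).mean())
print(read_state())
E
```

```text
pics
scene [ 0.88426179 -0.46307954  1.01701772] [[0.895, 0.359, -0.266], [0.446, -0.727, 0.522], [-0.006, -0.586, -0.81]] 57.90081950774427 318.3003960629849 242.9368586384841 0.9960904947916667
top [0.50044796 0.1220186  1.20355927] [[-0.019, -0.998, 0.057], [-1.0, 0.018, -0.006], [0.005, -0.057, -0.998]] 55.65708995527258 323.7566165531998 232.39501494986584 0.9961100260416667
{'time_s': 0.1, 'joint_pos': array([-1.39398278e+00,  2.76505996e-01,  1.50593287e+00, -2.55365638e-05,
        1.36069688e+00, -1.21027623e-01]), 'joint_velocities': array([ 0.0015013 , -0.0004991 , -0.00305317, -0.00188571, -0.00019141,
        0.00055024]), 'joint_efforts': array([ 9.61235564e-04, -4.05457485e+01, -2.37779832e+01,  7.03105261e-02,
        2.99545331e-02, -4.31140700e-05]), 'tcp_pos': array([ 0.16862813, -0.54924351,  0.21873526]), 'tcp_rot': array([[ 9.55970695e-01,  2.93461994e-01, -2.96006385e-04],
       [ 2.93462099e-01, -9.55969509e-01,  1.51464425e-03],
       [ 1.61517443e-04, -1.53482217e-03, -9.99998809e-01]]), 'force': array([ 0.19323033,  0.22751649, -0.28957528]), 'moment': array([ 0.01486776, -0.03727054, -0.00968924]), 'grasp_force': 0.0, 'gripper_width': 1.0003935536064137}
```

View pics/top0.png

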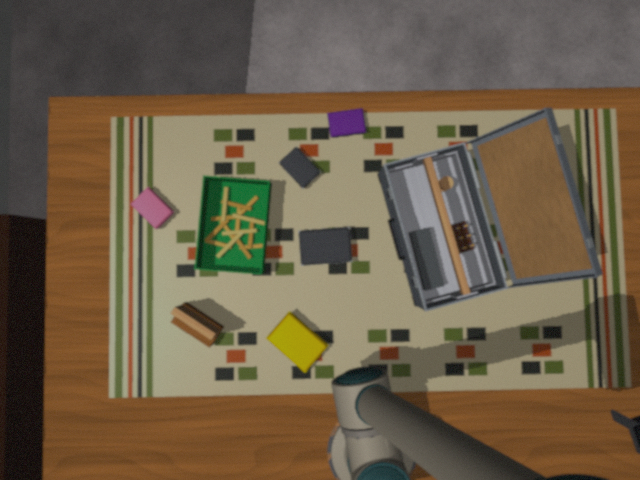

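View pics/scene0.png

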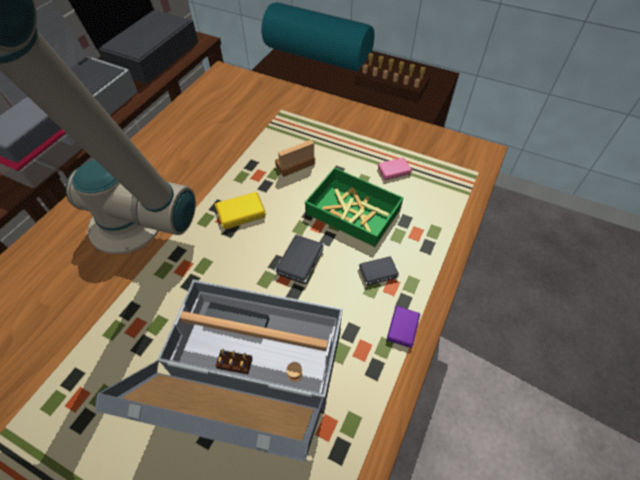

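The top view shows the case with its centre near (440,230), the lid open to the right and the bar running from (430,158) to (465,293). The stone is at about (427,257), the reeds at (463,236) and the spool at (446,183). There are two dark boxes, at (300,167) (smaller, so this is the tin) and (327,245) (larger, a look-alike). The purple, pink and yellow ones are out. I reach for none of these; the tray will only pass well above them.

Next I measure the bar, stone, case rim and lid height.

```bash
cat > m.py <<'E'
from h import *
def barmask(c,box):
    hsv=cv2.cvtColor(c['img'],cv2.COLOR_RGB2HSV)
    m=cv2.inRange(hsv,(5,80,120),(20,220,255)); k=np.zeros_like(m); x0,y0,x1,y1=box; k[y0:y1,x0:x1]=1; m*=k
    n,l,s,ce=cv2.connectedComponentsWithStats(m); i=1+np.argmax(s[1:,4]); return (l==i).astype(np.uint8)
if __name__=='__main__':
    L={}
    for t,box in(('top0',(415,145,480,305)),('scene0',(170,300,335,355))):
        c=load(t); m=barmask(c,box); W=cloud(c); 
        r=cv2.minAreaRect(np.argwhere(m)[:,::-1].astype(np.float32)); b=cv2.boxPoints(r)
        z=W[m>0][:,2]; print(t,'rect',np.round(r[0],1),np.round(r[1],1),'z pct',np.round(np.nanpercentile(z,[5,25,50,75,95]),4))
        zt=np.nanpercentile(z,60)
        P=np.array([ray(c,u,v,zt)[:2] for v,u in np.argwhere(m)])
        rr=cv2.minAreaRect((P*1000).astype(np.float32)); print(' world rect mm',np.round(rr[0],1),np.round(rr[1],1),rr[2])
        L[t]=(c,r[0])
    # triangulate centres
    A=[];B=[]
    for c,(u,v) in L.values():
        d=R(c)@np.array([(u-c['cx'])/f(c),(v-c['cy'])/f(c),1]); d/=np.linalg.norm(d); Q=np.eye(3)-np.outer(d,d); A.append(Q);B.append(Q@np.array(c['position']))
    print('triangulated',np.round(np.linalg.solve(sum(A),sum(B)),4))
    c=load('top0'); W=cloud(c)
    for n,(u,v) in dict(stone=(427,257),reeds=(463,236),spool=(446,183),floor=(415,200),rim1=(384,170),rim2=(424,305),lidA=(548,112),lidB=(597,273),tin=(300,167),dark=(327,245),bin=(235,225),block=(197,325)).items():
        print(n,np.round(np.nanmedian(W[v-1:v+2,u-1:u+2].reshape(-1,3),0),3))
    print('max z right side',np.nanmax(W[100:290,470:605,2]))
    img=cv2.resize(c['img'][90:330,360:620,::-1],None,fx=2.5,fy=2.5,interpolation=cv2.INTER_CUBIC); cv2.imwrite('pics/crop1.png',img)
E
python3 m.py
```

```text
top0 rect [447.1 225.2] [141.2  10.5] z pct [0.147  0.1495 0.151  0.1523 0.1541]
 world rect mm [ 573.  -171.4] [327.6  24.6] 13.2802095413208
scene0 rect [253.5 329. ] [149.2   8.2] z pct [0.1488 0.1509 0.1521 0.1532 0.1549]
 world rect mm [ 574.6 -172.9] [327.8  18.7] 14.169750213623047
triangulated [ 0.5738 -0.1715  0.1471]
stone [ 0.499 -0.139  0.08 ]
reeds [ 0.549 -0.232  0.073]
spool [ 0.681 -0.189  0.089]
floor [ 0.644 -0.119  0.053]
rim1 [ 0.71  -0.033  0.123]
rim2 [ 0.386 -0.117  0.129]
lidA [ 0.794 -0.352  0.282]
lidB [ 0.46  -0.434  0.284]
tin [0.741 0.173 0.024]
dark [0.534 0.107 0.033]
bin [0.592 0.347 0.008]
block [0.345 0.426 0.089]
max z right side 0.2919080940899357
```

View pics/crop1.png

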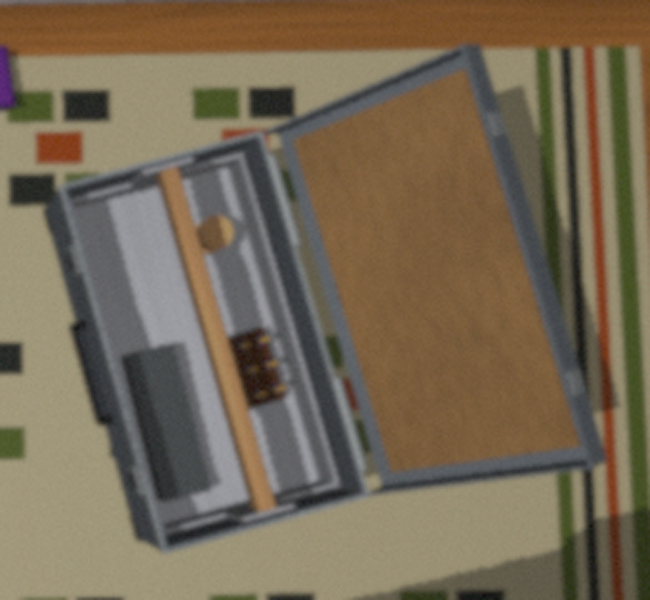

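The crop shows the bar clear on both sides. The stone lies left of it (175,420), the reeds right of it (262,365) and the spool at (217,233). The bar middle is (0.574, -0.172), its top at 0.152 m, yaw ≈ 13.7°. The balance point estimate is 28 mm toward -x. I go up first, then over the lid.

Request:
{"method": "arm_command", "body": {
  "motion": [
    {"dp": [0,0,-0.03],"turn": 0},
    {"dp": [0,0,-0.07],"turn": 0},
    {"dp": [0,0,-0.115],"turn": 0},
    {"dp": [0,0,-0.16],"turn": 0},
    {"dp": [0,0,-0.19],"turn": 0},
    {"dp": [0.02,-0.01,-0.2],"turn": 0},
    {"dp": [0.05,-0.026,-0.2],"turn": 0},
    {"dp": [0.09,-0.047,-0.2],"turn": 1},
    {"dp": [0.13,-0.067,-0.2],"turn": 2},
    {"dp": [0.17,-0.088,-0.2],"turn": 3.4},
    {"dp": [0.21,-0.109,-0.2],"turn": 3.4},
    {"dp": [0.25,-0.129,-0.2],"turn": 3.4}
  ],
  "jaw": -1
}}

```text
time_s: 1.3
tcp_pos: [0.3707, -0.3514, 0.4192]
tcp_rot: [[0.972, 0.236, -0.0], [0.236, -0.972, 0.0], [-0.0, -0.0, -1.0]]
force: [0.3, -0.8, 0.4]
gripper_width: 1.001
grasp_force: 0.0
```

Request:
{"method": "arm_command", "body": {
  "motion": [
    {"dp": [0.04,-0.024,0],"turn": 0},
    {"dp": [0.08,-0.048,0],"turn": 0},
    {"dp": [0.12,-0.072,0],"turn": 0},
    {"dp": [0.16,-0.096,0],"turn": 0},
    {"dp": [0.19,-0.113,0],"turn": 0},
    {"dp": [0.206,-0.123,0],"turn": 0},
    {"dp": [0.212,-0.126,0],"turn": 0},
    {"dp": [0.212,-0.126,0],"turn": 0},
    {"dp": [0.212,-0.126,0],"turn": 0}
  ]
}}

```text
time_s: 2.2
tcp_pos: [0.5454, -0.1813, 0.4194]
tcp_rot: [[0.972, 0.235, -0.001], [0.235, -0.972, -0.001], [-0.001, 0.0, -1.0]]
force: [-0.6, 0.0, -0.3]
gripper_width: 1.001
grasp_force: 0.0
```

```bash
python3 - <<'E'
from h import *
c=cap('wrist','w1'); s=read_state(); print(s['tcp_pos'],np.round(s['tcp_rot'],4).tolist(),c['position'],np.round(c['attitude'],3).tolist(),s['force'],s['moment'])
E
```

```text
[ 0.54532451 -0.18145285  0.41949603] [[0.972, 0.2348, -0.0005], [0.2348, -0.972, -0.0006], [-0.0006, 0.0004, -1.0]] [ 0.61572768 -0.16486029  0.58533959] [[0.236, -0.941, -0.243], [-0.972, -0.229, -0.059], [-0.0, 0.25, -0.968]] [-0.13081271  0.31437381 -0.62977618] [ 7.54533349e-05 -8.84159070e-03 -1.16280878e-02]
```

View pics/w1.png

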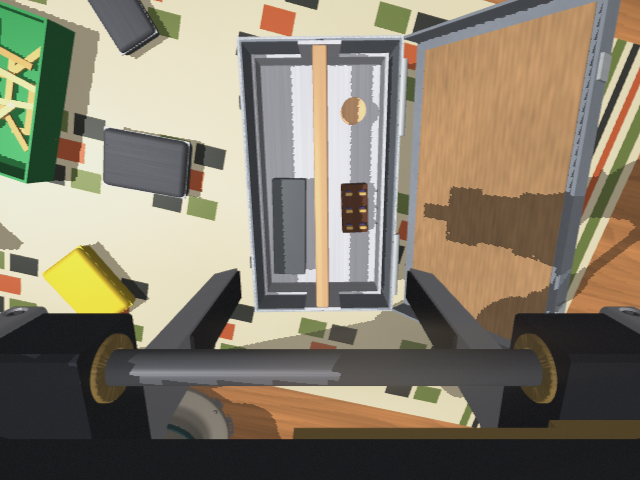

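The wrist view shows the bar nearly vertical in the image, from (320,45) to (322,305), with the stone at (290,225), the reeds at (355,207) and the spool at (353,110).

```bash
python3 - <<'E'
from h import *
c=load('w1'); W=cloud(c); hsv=cv2.cvtColor(c['img'],cv2.COLOR_RGB2HSV)
bar=np.zeros((480,640),np.uint8); bar[40:308,306:334]=1; bar&=(cv2.inRange(hsv,(3,60,90),(25,255,255))>0)
# keep top face: by depth
z=W[bar>0][:,2]; print('z',np.nanpercentile(z,[10,50,90])); zt=np.nanmedian(z)
E0=[]
for v in range(50,300,5):
    u=np.flatnonzero(bar[v]); 
    if len(u)>5: a,b=ray(c,u[0]-.5,v,zt),ray(c,u[-1]+.5,v,zt); E0.append(np.r_[(a+b)[:2]/2,np.linalg.norm(a-b)])
E0=np.array(E0); k=np.polyfit(E0[:,0],E0[:,1],1); yaw=np.arctan(k[0]); print('yaw',np.degrees(yaw),'width',np.median(E0[:,2]),'resid',np.std(np.polyval(k,E0[:,0])-E0[:,1]))
vs=np.flatnonzero(bar.sum(1)>8); p0,p1=ray(c,320,vs[0],zt),ray(c,322,vs[-1],zt); print('ends',p0,p1,np.linalg.norm(p0-p1))
e=np.array([np.cos(yaw),np.sin(yaw)]); n=np.array([-e[1],e[0]])
mid=(p0+p1)[:2]/2; mid=mid+n*((np.polyval(k,mid[0])-mid[1])*e[0]); print('mid',mid)
t=load('top0'); Wt=cloud(t)
com=0;M=.32;xs={}
for nme,(x0,y0,x1,y1),zl,zh,m in(('stone',(270,175,308,278),.072,.09,.4),('reeds',(338,180,372,236),.065,.11,.09),('spool',(338,93,370,128),.08,.1,.05)):
    P=W[y0:y1,x0:x1].reshape(-1,3); P=P[(P[:,2]>zl)&(P[:,2]<zh)]; q=np.array([np.ptp(P@np.r_[e,0]),0]); 
    d=P[:,:2]-mid; a,b=np.percentile(d@e,[1,99]); g,h=np.percentile(d@n,[1,99]); print(nme,'x',(a+b)/2,'len',b-a,'y',(g+h)/2,'w',h-g,'z',np.median(P[:,2])); com=com+m*np.array([(a+b)/2,(g+h)/2]);M+=m
com/=M; print('com',com)
s=read_state(); G=mid+e*com[0]; D=np.r_[G,zt-.012-.005]-s['tcp_pos']; print('grasp',G,'dp',np.array(s['tcp_rot']).T@D,'turn',np.degrees(np.arctan2(s['tcp_rot'][1][0],s['tcp_rot'][0][0])-yaw))
E
```

```text
z [0.15130046 0.15266095 0.15380764]
yaw 14.228944909282452 width 0.017057153313779355 resid 0.0002470682966911483
ends [ 0.73141729 -0.13281745  0.15266095] [ 0.41341953 -0.21227819  0.15266095] 0.3277752018001477
mid [ 0.57226229 -0.17193215]
stone x -0.06699912781349474 len 0.14622242642128713 y 0.04960779256787735 w 0.04978118503542374 z 0.0798735092954449
reeds x -0.03853874012102021 len 0.07352595566762546 y -0.050891437681860816 w 0.03865631423308433 z 0.07499009723711281
spool x 0.10077502477532839 len 0.032476206632700594 y -0.046296726166814774 w 0.03188990454945384 z 0.08870850624186594
com [-0.0293365   0.01505587]
grasp [ 0.5438258  -0.17914298] dp [-0.0007395  -0.00271996  0.28383444] turn -0.6480500097324626
```

Wrist view agrees with the first measurement (length 328, width 17, stone 146×50 mm). Descending.

Request:
{"method": "arm_command", "body": {
  "motion": [
    {"dp": [-0.001,-0.003,0.03],"turn": -0.6},
    {"dp": [-0.001,-0.003,0.07],"turn": -0.6},
    {"dp": [-0.001,-0.003,0.11],"turn": -0.6},
    {"dp": [-0.001,-0.003,0.15],"turn": -0.6},
    {"dp": [-0.001,-0.003,0.185],"turn": -0.6},
    {"dp": [-0.001,-0.003,0.21],"turn": -0.6},
    {"dp": [-0.001,-0.003,0.22],"turn": -0.6},
    {"dp": [-0.001,-0.003,0.22],"turn": -0.6},
    {"dp": [-0.001,-0.003,0.22],"turn": -0.6}
  ]
}}

```text
time_s: 3.15
tcp_pos: [0.545, -0.1787, 0.2009]
tcp_rot: [[0.969, 0.246, 0.002], [0.246, -0.969, -0.001], [0.002, 0.002, -1.0]]
force: [0.6, -0.3, -1.3]
gripper_width: 0.997
grasp_force: 0.0
```

```bash
cat > d.py <<'E'
from h import *
s=read_state(); T=np.array(s['tcp_rot']); print(s['time_s'],s['tcp_pos'],np.round(T,4).tolist(),s['force'],s['moment'],s['grasp_force'],s['gripper_width'])
print('dp',T.T@(np.array([.5438,-.1791,.1355])-s['tcp_pos']),np.degrees(np.arctan2(T[1,0],T[0,0])))
E
python3 d.py
```

```text
3.15 [ 0.54502022 -0.17874477  0.20088575] [[0.9694, 0.2456, 0.0022], [0.2456, -0.9694, -0.0012], [0.0019, 0.0017, -1.0]] [ 0.58483835 -0.33365507 -1.30689869] [-0.02543328  0.00563536  0.02695259] 0.0 0.9965587324026617
dp [-1.39211639e-03 -6.64775628e-05  6.53832520e-02] 14.21486494645537
```

Request:
{"method": "arm_command", "body": {
  "motion": [
    {"dp": [-0.001,0,0.02],"turn": 0},
    {"dp": [-0.001,0,0.04],"turn": 0},
    {"dp": [-0.001,0,0.055],"turn": 0},
    {"dp": [-0.001,0,0.062],"turn": 0},
    {"dp": [-0.001,0,0.065],"turn": 0},
    {"dp": [-0.001,0,0.065],"turn": 0},
    {"dp": [-0.001,0,0.065],"turn": 0}
  ]
}}

```text
time_s: 3.85
tcp_pos: [0.5442, -0.1785, 0.1356]
tcp_rot: [[0.969, 0.246, 0.002], [0.246, -0.969, -0.001], [0.002, 0.001, -1.0]]
force: [-0.3, -0.3, 0.3]
gripper_width: 1.002
grasp_force: 0.0
```

Request:
{"method": "arm_command", "body": {
  "motion": [
    {"dp": [0,0,0],"turn": 0},
    {"dp": [0,0,0],"turn": 0},
    {"dp": [0,0,0],"turn": 0},
    {"dp": [0,0,0],"turn": 0},
    {"dp": [0,0,0],"turn": 0},
    {"dp": [0,0,0],"turn": 0},
    {"dp": [0,0,0],"turn": 0},
    {"dp": [0,0,0],"turn": 0},
    {"dp": [0,0,0],"turn": 0},
    {"dp": [0,0,0],"turn": 0}
  ],
  "jaw": 1,
  "grip_force": 15
}}

```text
time_s: 4.85
tcp_pos: [0.5436, -0.1786, 0.1345]
tcp_rot: [[0.969, 0.247, 0.0], [0.247, -0.969, -0.001], [0.0, 0.001, -1.0]]
force: [-0.1, -1.0, -2.2]
gripper_width: 0.191
grasp_force: 15.0
```

Request:
{"method": "arm_command", "body": {
  "motion": [
    {"dp": [0,0,0],"turn": 0},
    {"dp": [0,0,0],"turn": 0},
    {"dp": [0,0,0],"turn": 0},
    {"dp": [0,0,0],"turn": 0}
  ],
  "grip_force": 55
}}

```text
time_s: 5.25
tcp_pos: [0.5436, -0.1787, 0.1345]
tcp_rot: [[0.969, 0.246, 0.0], [0.246, -0.969, -0.001], [0.0, 0.001, -1.0]]
force: [0.6, -2.8, -1.0]
gripper_width: 0.191
grasp_force: 55.0
```

```bash
python3 d.py
```

```text
5.25 [ 0.54361202 -0.17865305  0.13446875] [[0.9692, 0.2464, 0.0003], [0.2464, -0.9692, -0.001], [0.0001, 0.0011, -1.0]] [ 0.60981479 -2.7920706  -1.01165992] [-0.44520663 -0.07552772 -0.02607914] 54.99955594539642 0.19141908570659946
dp [ 7.21250661e-05  4.80589728e-04 -1.03073723e-03] 14.264135074910737
```

Gripping at 18 mm opening, which matches the bar width. Trial lift of 12 mm, then check the moments.

Request:
{"method": "arm_command", "body": {
  "motion": [
    {"dp": [0,0,-0.001],"turn": 0},
    {"dp": [0,0,-0.003],"turn": 0},
    {"dp": [0,0,-0.005],"turn": 0},
    {"dp": [0,0,-0.007],"turn": 0},
    {"dp": [0,0,-0.009],"turn": 0},
    {"dp": [0,0,-0.011],"turn": 0},
    {"dp": [0,0,-0.012],"turn": 0},
    {"dp": [0,0,-0.012],"turn": 0},
    {"dp": [0,0,-0.012],"turn": 0}
  ]
}}

```text
time_s: 6.15
tcp_pos: [0.5434, -0.1781, 0.1465]
tcp_rot: [[0.969, 0.246, -0.0], [0.246, -0.969, -0.0], [-0.0, 0.0, -1.0]]
force: [0.9, -0.0, -9.2]
gripper_width: 0.191
grasp_force: 55.0
```

```bash
python3 d.py; cat > lvl.py <<'E'
from h import *
import sys
c=cap('wrist',sys.argv[1]); W=cloud(c); hsv=cv2.cvtColor(c['img'],cv2.COLOR_RGB2HSV)
T=np.array(read_state()['tcp_rot']); p=read_state()['tcp_pos']
D=(W-p)@T
# bar top: points near bar axis, around the TCP height
m=(abs(D[...,1])<.02)&(abs(D[...,2]+.017)<.04)&(abs(D[...,0])<.25)&(cv2.inRange(hsv,(3,60,90),(25,255,255))>0)
P=W[m]; X=D[m][:,0]; k=np.polyfit(X,P[:,2],1); print('bar pts',m.sum(),X.min(),X.max(),'slope deg',np.degrees(np.arctan(k[0])),'z at tcp',k[1])
E
python3 lvl.py w2
```

```text
6.15 [ 0.54339969 -0.17808733  0.14647385] [[0.9692, 0.2464, -0.0], [0.2464, -0.9692, -0.0001], [-0.0, 0.0, -1.0]] [ 0.87210521 -0.0210078  -9.19459741] [-0.18521591 -0.05295489 -0.00784811] 54.99637484550476 0.19090703852302407
dp [0.0001389  0.00107958 0.01097389] 14.26225927932391
bar pts 15240 -0.07091026055896416 0.12993968093789998 slope deg -0.03024122161332422 z at tcp 0.1646411864662356
```

View pics/w2.png

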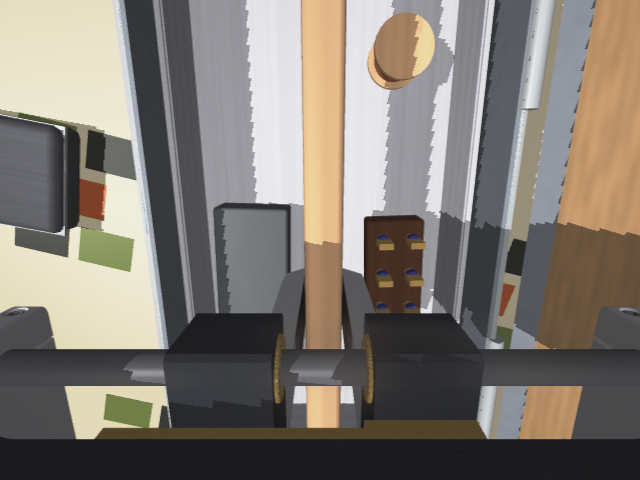

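The picture shows the bar level (slope -0.03°), with stone, reeds and spool upright. The force is 9.2 N, so the arm carries the full load, and the bending moment is near zero. Lifting straight up 110 mm, then checking.

Request:
{"method": "arm_command", "body": {
  "motion": [
    {"dp": [0,0,-0.003],"turn": 0},
    {"dp": [0,0,-0.009],"turn": 0},
    {"dp": [0,0,-0.018],"turn": 0},
    {"dp": [0,0,-0.03],"turn": 0},
    {"dp": [0,0,-0.042],"turn": 0},
    {"dp": [0,0,-0.055],"turn": 0},
    {"dp": [0,0,-0.068],"turn": 0},
    {"dp": [0,0,-0.08],"turn": 0},
    {"dp": [0,0,-0.092],"turn": 0},
    {"dp": [0,0,-0.101],"turn": 0},
    {"dp": [0,0,-0.107],"turn": 0},
    {"dp": [0,0,-0.11],"turn": 0}
  ]
}}

```text
time_s: 7.4
tcp_pos: [0.5436, -0.1782, 0.2571]
tcp_rot: [[0.969, 0.246, 0.001], [0.246, -0.969, -0.0], [0.0, 0.0, -1.0]]
force: [-0.7, 0.5, -8.7]
gripper_width: 0.19
grasp_force: 55.0
```

Request:
{"method": "arm_command", "body": {
  "motion": [
    {"dp": [0,0,0],"turn": 0},
    {"dp": [0,0,0],"turn": 0},
    {"dp": [0,0,0],"turn": 0},
    {"dp": [0,0,0],"turn": 0}
  ]
}}

```text
time_s: 7.8
tcp_pos: [0.5432, -0.178, 0.256]
tcp_rot: [[0.969, 0.246, -0.001], [0.246, -0.969, 0.0], [-0.001, -0.001, -1.0]]
force: [-0.7, 0.4, -8.8]
gripper_width: 0.19
grasp_force: 55.0
```

```bash
python3 d.py;python3 lvl.py w3
```

```text
7.8 [ 0.54322911 -0.17800231  0.25595131] [[0.9692, 0.2464, -0.0009], [0.2464, -0.9692, 0.0003], [-0.0008, -0.0005, -1.0]] [-0.72251407  0.416777   -8.79247966] [-0.09834128 -0.06032792  0.04198931] 54.9963515996933 0.19019562562472223
dp [0.00037781 0.00126569 0.12045042] 14.265281549497113
bar pts 15231 -0.07119519950460554 0.12949416088649632 slope deg -0.08036523016966443 z at tcp 0.27410230962065163
```

The tray underside is at 0.172 m and the tray is level. Carrying it 240 mm along case +y (tool -y), gently.

Request:
{"method": "arm_command", "body": {
  "motion": [
    {"dp": [0,-0.002,0],"turn": 0},
    {"dp": [0,-0.006,0],"turn": 0},
    {"dp": [0,-0.012,0],"turn": 0},
    {"dp": [0,-0.02,0],"turn": 0},
    {"dp": [0,-0.029,0],"turn": 0},
    {"dp": [0,-0.039,0],"turn": 0},
    {"dp": [0,-0.05,0],"turn": 0},
    {"dp": [0,-0.061,0],"turn": 0},
    {"dp": [0,-0.073,0],"turn": 0},
    {"dp": [0,-0.085,0],"turn": 0},
    {"dp": [0,-0.097,0],"turn": 0},
    {"dp": [0,-0.109,0],"turn": 0}
  ]
}}

```text
time_s: 9.05
tcp_pos: [0.5163, -0.0714, 0.2565]
tcp_rot: [[0.969, 0.246, 0.0], [0.246, -0.969, -0.0], [0.0, 0.0, -1.0]]
force: [-0.6, -0.2, -8.8]
gripper_width: 0.188
grasp_force: 55.0
```

Request:
{"method": "arm_command", "body": {
  "motion": [
    {"dp": [0,-0.012,0],"turn": 0},
    {"dp": [0,-0.024,0],"turn": 0},
    {"dp": [0,-0.036,0],"turn": 0},
    {"dp": [0,-0.048,0],"turn": 0},
    {"dp": [0,-0.06,0],"turn": 0},
    {"dp": [0,-0.072,0],"turn": 0},
    {"dp": [0,-0.084,0],"turn": 0},
    {"dp": [0,-0.095,0],"turn": 0},
    {"dp": [0,-0.105,0],"turn": 0},
    {"dp": [0,-0.114,0],"turn": 0},
    {"dp": [0,-0.121,0],"turn": 0},
    {"dp": [0,-0.126,0],"turn": 0}
  ]
}}

```text
time_s: 10.25
tcp_pos: [0.4854, 0.0502, 0.2565]
tcp_rot: [[0.969, 0.247, 0.0], [0.247, -0.969, -0.0], [0.0, 0.0, -1.0]]
force: [0.2, 0.5, -8.9]
gripper_width: 0.185
grasp_force: 55.0
```

Request:
{"method": "arm_command", "body": {
  "motion": [
    {"dp": [0,-0.003,0],"turn": 0},
    {"dp": [0,-0.005,0],"turn": 0},
    {"dp": [0,-0.005,0],"turn": 0},
    {"dp": [0,-0.005,0],"turn": 0},
    {"dp": [0,-0.005,0],"turn": 0},
    {"dp": [0,-0.005,0],"turn": 0},
    {"dp": [0,-0.005,0],"turn": 0},
    {"dp": [0,-0.005,0],"turn": 0},
    {"dp": [0,-0.005,0],"turn": 0}
  ]
}}

```text
time_s: 11.15
tcp_pos: [0.4843, 0.0545, 0.2564]
tcp_rot: [[0.969, 0.246, -0.0], [0.246, -0.969, -0.0], [-0.0, 0.0, -1.0]]
force: [-0.2, -0.7, -8.7]
gripper_width: 0.19
grasp_force: 55.0
```

```bash
python3 d.py;python3 lvl.py w4; python3 - <<'E'
from h import *
c=cap('top','top1'); W=cloud(c); cap('scene','scene1')
a=np.radians(14.23);e=np.array([np.cos(a),np.sin(a)]);n=np.array([-e[1],e[0]]); mid=np.array([.5723,-.1719])
d=W[...,:2]-mid; x=d@e;y=d@n;z=W[...,2]
m=(z>.19)&(z<.23)&(abs(x)<.2)&(y>.1)&(y<.4); print('tray rim y',np.nanpercentile(y[m],[.5,2,98,99.5]),'x',np.nanpercentile(x[m],[1,99]),'z',np.nanmedian(z[m]))
r=(z>.115)&(z<.14)&(abs(x)<.2)&(abs(y)<.13); print('case rim y',np.nanpercentile(y[r],[1,99]),'x',np.nanpercentile(x[r],[1,99]))
print(read_state()['joint_velocities'])
E
```

```text
11.15 [0.48432237 0.05445238 0.25643114] [[0.9692, 0.2463, -0.0], [0.2463, -0.9692, -0.0001], [-0.0001, 0.0001, -1.0]] [-0.15407506 -0.66057198 -8.73783407] [-0.11254692  0.03546715  0.0016253 ] 54.996339082717896 0.189506171211371
dp [1.40022068e-04 2.40994187e-01 1.20956304e-01] 14.255748713917741
bar pts 15234 -0.07079337203907261 0.12981132961090133 slope deg -0.028747284131173563 z at tcp 0.2746310940306017
tray rim y [0.15189019 0.15255541 0.33132943 0.33168143] x [-0.16856483  0.17004448] z 0.21151392151884318
case rim y [-0.12979562  0.10180144] x [-0.18072286  0.18096371]
[ 0.00012914 -0.00041301  0.00060693  0.0017284   0.00074218  0.00126921]
```

View pics/scene1.png

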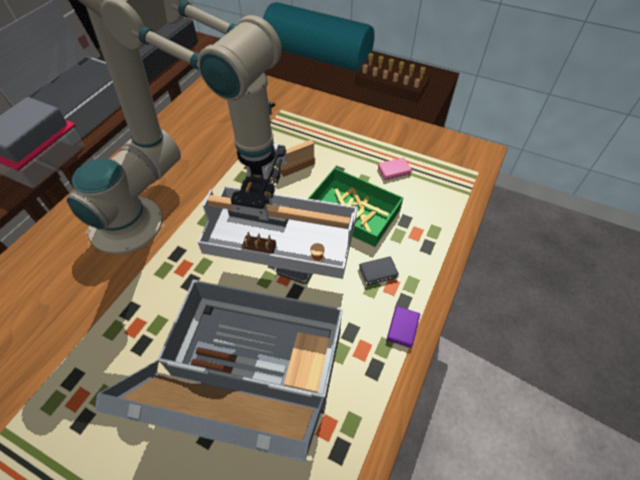

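View pics/top1.png

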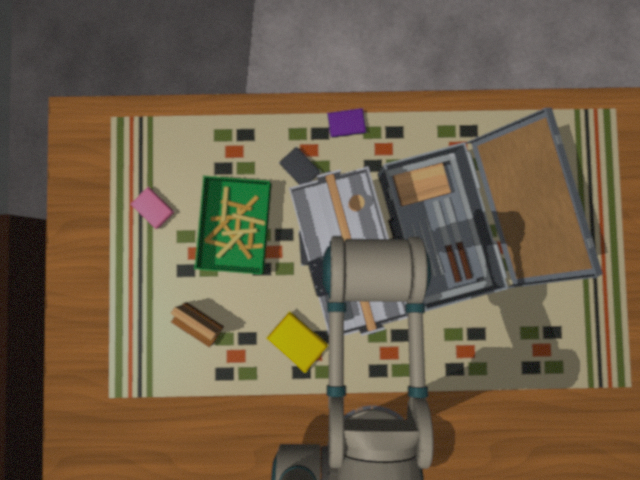

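Both views show the tray clear of the case by about 50 mm, with its contents upright (reeds (260,243) and spool (317,250) in the scene view). The lid and the things on the mat are unmoved. I check the sideways tilt, then hand in.

```bash
python3 - <<'E'
from h import *
c=load('top1'); W=cloud(c)
a=np.radians(14.23);e=np.array([np.cos(a),np.sin(a)]);n=np.array([-e[1],e[0]]); mid=np.array([.5723,-.1719])
d=W[...,:2]-mid; x=d@e;y=d@n;z=W[...,2]
m=(z>.165)&(z<.19)&(abs(x)<.15)&(y>.165)&(y<.32)
A=np.c_[x[m],y[m],np.ones(m.sum())]; k=np.linalg.lstsq(A,z[m],rcond=None)[0]; t=np.degrees(np.arctan(k[:2])); print(m.sum(),'floor tilt deg',t)
if abs(t).max()<2.5: print(finish_job())
E
```

```text
3571 floor tilt deg [ 0.02228147 -0.1148662 ]
the job is handed in; nothing more can be done
None
```

The job is handed in: the arm holds the tray level and still by its bar, about 50 mm clear of the case, with its underside about 0.17 m above the bench; the contents are upright, and the lid and the things on the mat look unmoved.

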